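# Tighten a tablet jar's screw lid to snug on the cap torque gauge

## Robot

A 6-joint arm with a two-finger parallel gripper is mounted at the origin on a cart in front of the work surface, level with it; the furniture and walls round the work are solid. World frame = base frame: x ahead of the robot, y to its left, z up, the work surface at z = 0. Lengths are in m, angles in degrees, forces in N, time in s.
With the tool pointing down it reaches from about 0.3 to 0.75 m from the base axis. Payload 8.5 kg.
Tool frame: the origin (TCP) lies midway between the tips of the shut fingers; the grasp point (between the pads) lies 19 mm behind it (env.tcp_to_grasp is the z of the grasp point in the tool frame, in m); z points along the fingers, y is the line along which they close (so a half turn about z gives the same grasp; the last joint's range is limited). The gripper opens to 85 mm and grips with 20 to 120 N. Pads are 22 mm wide; open, the fingers measure 114 mm over their backs; the gripper's body (76 mm by 85 mm) begins 54 mm behind the grasp point. The pads swing forward as they close: fully open they stand 13 mm farther back than shut.
Start: joints at [-84.528, 21.807, 74.336, -0, 83.858, -12.336], TCP at [0.168, -0.524, 0.198] pointing down, gripper open.
Joint ranges: [-178.18, 178.18], [-50.72, 133.34], [12.68, 142.11], [-81.47, 261.47], [9.98, 163.14], [-165.26, 165.26]. Speed limits (degrees/s): [136.94, 136.94, 180, 180, 180, 180].

## Interface

Orientations are given as a 3x3 rotation matrix whose columns are the frame's x, y, z axes.
In Python, from rig import env, imaging, job, models gives the robot as it stands. The module is installed in compiled form; this text tells all that it offers.
- The arm moves only by the tool jog_arm, never from a script. Its argument "plan" is text: rows parted by semicolons, each of 7 numbers parted by spaces: the turn, a rotation vector about the tool's x, y, z in degrees, then the shift along the tool's x, y, z in cm, then the closure in counts, from 0 (fully open) to 255 (shut). In form: rx ry rz x y z claw; .... A call has 1 to 10 rows; each row shifts and turns the commanded pose from where the row before left it, along the tool's axes as they then stand; what a row does not reach is not made up. A row lasts 1/12 s, in which the tool goes at most 41.7 mm and 7.16 degrees, less where a joint would pass 70% of its speed; a pose out of reach is approached as far as the arm can. A call with a gripper value outside its range is refused whole. The fingers move at their own pace and stop on an object; "grip_force" is the grip in N (left out, the last holds). Time passes only in rows, so rows that do not move let the fingers close. It gives the time, the measured TCP pose, the force, the opening and the grip force at its end, in the units of the state.
- env.observe(): the state, without advancing time (a new reading comes with each control period).
- imaging.get_image(name): name is "side" or "top"; returns a dict with "pixels" (480x640x3 uint8, red, green, blue), "depth" (480x640 float32, m along the optical axis (not along the pixel's ray), 0 where there is no reading), "fov_y" (degrees; the focal length in pixels is half the picture's height over the tangent of half this angle, whatever the lens; pixels are square), "cx", "cy" (the principal point, pixels), "distortion" ([k1, k2, p1, p2, k3] as OpenCV has them; the pictures are not rectified), "world_from_camera" (4x4, takes a point from camera to world coordinates). Camera axes: x right, y down, z forward; pixel columns grow to the right and rows downward; lengths in m; the calibration is good to about 2 mm. A picture is of the moment at which its call begins.
- job.close_job(): hands the job in; it is judged then, once.
Trained networks look in the newest picture that a camera, given by its name, has taken for a name from the list of things; names that differ only in an ending like _2 or _b are one class to them, and where a whole thing is asked for, a point or a joint stands for the part that bears it (a point fixed in the world has none). Each returns a list of dicts, best first, with "confidence" (0 to 1); they miss things now and then, are a little off and sometimes report something else, mostly with a low value. They report only what shows in the picture. A call takes as long as a camera call. They do not tell look-alikes from the thing itself.
- models.outline_of(camera, query): "region" (480x640 bool, what is visible of it) and "bbox" ([centre column, centre row, width, height] in pixels, round what is visible of it).
- models.tip_of(camera, query): "at" ([column, row] in pixels: a listed point, or the origin of a listed thing).
The state is a dict: "time_s": time; "q": joint angles; "qvel": joint speeds; "joint_efforts": joint torques, N m; "position": TCP position; "tool_rot": TCP orientation; "ft_force": force on the tool from outside, world axes, zero at the start; "wrist_torque": the same for the moment, N m; "grip_width": finger opening in m; "gripper_force": force on a finger pad.
Only numpy, scipy, OpenCV 4.12 (cv2) and the standard library are available. Lean on these libraries where they do the work, as an engineer would, in place of code of your own. Each camera call takes 0.05 s, during which the arm holds its last target. There are 200 camera calls.

## Task

Stand the square tablet jar fully down in the square nest of the cap torque gauge, then screw its lid clockwise until it is home and snug, with the gauge's pointer inside the dark band of the scale for a moment and never driven past the band. Do not press or lever the jar hard against the gauge, leave the jar standing in the nest with its lid tight and the hand off it, and do not disturb the other things on the bench.

Things in the scene. Friction and masses are not known exactly. Their poses are not given: they have to be found in the camera images.
- jar_center (a point): Centre (half-way up) of the body of the loose white plastic tablet jar: 48 x 48 mm square with slightly rounded edges, 60 mm tall, about 0.2 kg with its lid. This point is 30 mm above the jar's underside; z is up the jar, x and y are square to its flat sides (all four alike: any quarter turn fits the nest).
- jar: The same jar; origin at the centre of its underside. Its lid is captive: jar and lid can be lifted together by the lid. The lid is started, 0.9 to 1.6 rad short of home; clockwise from above closes it, taking 0.04 N m while it runs free. The angle at which it comes home differs from jar to jar and shows in no reading; then it turns no further on the jar, and more turn twists jar and turntable.
- lid_center (a point): Centre of the jar's round, ribbed white screw lid, 48 mm diameter, 24 mm tall, flat top (this point is 12 mm below it). It sinks 4 mm in a full turn. When home this point is 76 mm above the jar's underside and the lid's lower rim 4 mm above the jar's square shoulder. Friction keeps the lid where it is left.
- gauge: Cap torque gauge: a fixed round grey housing, 156 mm diameter, 34 mm tall; origin at the centre of its underside, on the vertical axis of its turntable, which is an aluminium disc of 116 mm diameter. Its -x side carries the scale, over which the pointer moves.
- nest_floor (a point): Centre of the inner floor of the square nest on the turntable, 41 mm above the bench, on the turntable's axis. The nest is 51 x 51 mm inside; its grey walls, 6 mm thick, rise 23 mm above this point and widen about 2 mm a side at the mouth. x and y are square to the walls and turn with the turntable. The jar has 1.5 mm clearance a side.
- turntable (a joint): Angle in rad of the gauge's turntable and pointer, clockwise from above positive, 0 at rest. A spring of 0.8 N m/rad returns it, so the torque put on the jar is 0.8 x this angle. The dark band of the scale (snug) runs from 0.30 to 0.55 rad (0.24 to 0.44 N m).
- brown_bottle: Bystander: brown bottle with white cap, 44 mm diameter, 78 mm tall; origin under its centre.
- round_pot: Bystander: round white pot with a blue lid, 42 mm diameter, 62 mm tall; origin under its centre.
- low_pot: Bystander: round white pot with a white lid, 48 mm diameter, 52 mm tall; origin under its centre.
- carton: Bystander: small upright medicine carton, 32 x 90 x 46 mm; origin under its centre.
- label_roll: Bystander: roll of white labels, 62 mm diameter, 40 mm tall; origin under its centre.
- foil: Bystander: foil strip of tablets, 40 x 94 x 7 mm; origin under its centre.
Things that resemble listed ones, but are neither listed nor needed, are in the scene too. Of the things that look like the gauge, the larger one is meant.

How it is judged:
By the outcome, as a careful person would: the job done as asked, in the order asked, and still so for the second after the job is handed in, with the robot touching nothing.
It also fails if it takes over 67 s, if anything falls off the work surface, if the arm or the gripper's body presses on something with over 40 N, if the wrist force passes 120 N, or if a joint passes its speed limit or range.

## Working session

There is one attempt and no reset: what is moved stays moved. The work goes in short steps, Python scripts to look and compute and a tool call to move; the robot and the scene stay as the last step left them, time stands still between calls to the robot, and variables do not carry over. Pictures are saved under pics/ and viewed, at most 10 in all, crops included, and the job is handed in when it is done.

Besides the shell and the picture viewer there is one more tool, called after "Emit:" as a command line: name --argument value ..., lists and objects as JSON in quotes. jog_arm: Moves the arm, as the interface text tells. Its arguments: {"type":"object","properties":{"plan":{"type":"string"},"grip_force":{"type":"number"}},"required":["plan"]}

```bash
mkdir -p pics
cat > h.py <<'E'
import numpy as np,cv2
from rig import env,imaging,job,models
def K(d):
    f=240/np.tan(np.radians(d["fov_y"])/2); return np.array([[f,0,d["cx"]],[0,f,d["cy"]],[0,0,1.]])
def rays(d,pts):
    return cv2.undistortPoints(np.array(pts,float).reshape(-1,1,2),K(d),np.array(d["distortion"],float))[:,0]
def deproj(d,pts,z=None):
    """world points of pixels: by depth, or on the plane z"""
    T=np.array(d["world_from_camera"]); n=rays(d,pts); r=np.c_[n,np.ones(len(n))]
    if z is None:
        p=np.array(pts).round().astype(int); s=d["depth"][p[:,1],p[:,0]]
    else:
        w=r@T[:3,:3].T; s=(z-T[2,3])/w[:,2]
    return (r*np.reshape(s,(-1,1)))@T[:3,:3].T+T[:3,3]
def cloud(d,mask=None):
    m=d["depth"]>0
    if mask is not None: m&=mask
    v,u=np.nonzero(m); return deproj(d,np.c_[u,v])
def save(n,d): cv2.imwrite("pics/"+n,d["pixels"][:,:,::-1])
E
python3 - <<'E'
from h import *
for c in("side","top"):
    d=imaging.get_image(c); save(c+"0.png",d)
    print(c,np.round(d["world_from_camera"],3).tolist(),d["fov_y"])
    for q in("jar_center","jar","lid_center","gauge","nest_floor"):
        t=models.tip_of(c,q); o=models.outline_of(c,q)
        print(q,[(np.round(x["at"]).tolist(),round(x["confidence"],2)) for x in t],[(np.round(x["bbox"]).tolist(),round(x["confidence"],2)) for x in o])
s=env.observe();print(s["position"],s["tool_rot"],s["grip_width"],env.tcp_to_grasp)
E
```

```text
side [[-0.564, -0.565, 0.602, -0.298], [-0.825, 0.404, -0.394, 0.397], [-0.02, -0.719, -0.695, 0.934], [0.0, 0.0, 0.0, 1.0]] 48.43524984340478
jar_center [([232.0, 298.0], 0.87)] [([235.0, 297.0, 36.0, 46.0], 0.69)]
jar [([240.0, 307.0], 0.79)] [([236.0, 296.0, 30.0, 45.0], 0.89)]
lid_center [([229.0, 286.0], 0.69)] [([232.0, 286.0, 24.0, 22.0], 0.71)]
gauge [([474.0, 200.0], 0.86), ([352.0, 240.0], 0.68)] [([331.0, 233.0, 22.0, 45.0], 0.92), ([477.0, 200.0, 40.0, 33.0], 0.76)]
nest_floor [([476.0, 192.0], 0.64), ([350.0, 227.0], 0.55), ([404.0, 192.0], 0.26)] [([477.0, 194.0, 28.0, 21.0], 0.85), ([334.0, 228.0, 20.0, 26.0], 0.56)]
top [[-0.002, -0.996, 0.084, 0.325], [-1.0, 0.001, -0.02, -0.073], [0.02, -0.084, -0.996, 1.37], [0.0, 0.0, 0.0, 1.0]] 50.56796927207749
jar_center [([215.0, 245.0], 0.73)] [([215.0, 248.0, 27.0, 21.0], 0.88)]
jar [([216.0, 247.0], 0.58), ([213.0, 246.0], 0.28)] [([217.0, 245.0, 26.0, 19.0], 0.9)]
lid_center [] [([212.0, 245.0, 20.0, 14.0], 0.62), ([216.0, 245.0, 25.0, 26.0], 0.28)]
gauge [([472.0, 265.0], 0.7), ([341.0, 236.0], 0.68)] [([475.0, 267.0, 44.0, 42.0], 0.62), ([341.0, 235.0, 59.0, 60.0], 0.56), ([214.0, 247.0, 26.0, 27.0], 0.38)]
nest_floor [([474.0, 267.0], 0.85), ([340.0, 234.0], 0.58), ([419.0, 212.0], 0.38)] [([343.0, 234.0, 44.0, 38.0], 0.98), ([473.0, 266.0, 30.0, 25.0], 0.56)]
[ 0.16819795 -0.52362361  0.19831364] [[ 9.52092860e-01  3.05809069e-01 -1.08419144e-05]
 [ 3.05809069e-01 -9.52092859e-01  1.83763839e-05]
 [-4.70284447e-06 -2.08115797e-05 -1.00000000e+00]] 0.08553570456122774 -0.0187
```

View pics/side0.png

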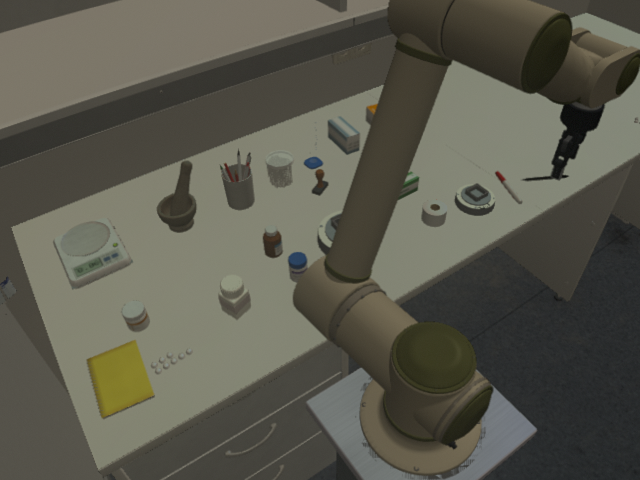

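View pics/top0.png

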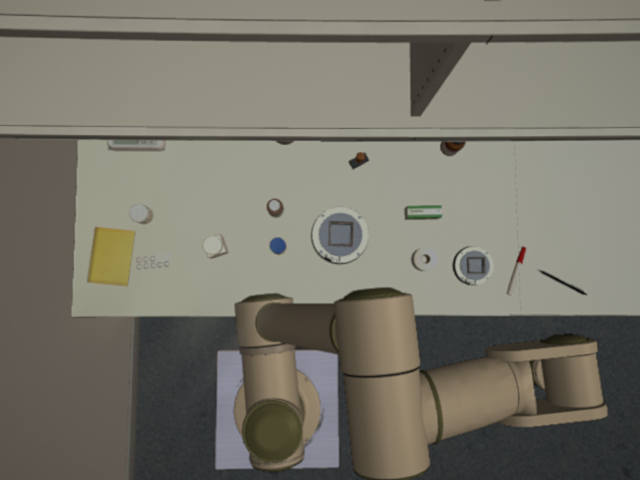

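Side view: jar at (233,295), the larger gauge at (340,235) partly behind the arm. Top view: jar at (215,245), gauge at (340,235) fully visible, and the smaller gauge decoy at (473,265). I'll measure them precisely next.

Run:
```python
from h import *
d=imaging.get_image("top"); px=d["pixels"]
a=cv2.resize(px[205:270,308:373],(560,560),interpolation=cv2.INTER_CUBIC)
b=cv2.resize(px[230:262,200:232],(240,240),interpolation=cv2.INTER_CUBIC)
s=imaging.get_image("side"); c=cv2.resize(s["pixels"][270:320,212:262],(240,240),interpolation=cv2.INTER_CUBIC)
m=np.zeros((560,800,3),np.uint8); m[:,:560]=a; m[:240,560:]=b; m[240:480,560:]=c
cv2.imwrite("pics/crop1.png",m[:,:,::-1])
# clouds
v,u=np.mgrid[200:275,190:380]; pts=np.c_[u.ravel(),v.ravel()]; P=deproj(d,pts)
def rep(n,M):
    Q=P[M]; print(n,len(Q),Q.mean(0).round(4) if len(Q) else '',np.round((Q.min(0)+Q.max(0))/2,4) if len(Q) else '')
jr=(pts[:,0]<235)
rep("lid top",jr&(P[:,2]>.078)); rep("jar should",jr&(P[:,2]>.05)&(P[:,2]<.07))
g=(pts[:,0]>305)
for lo,hi in((.026,.036),(.036,.05),(.05,.06),(.06,.07)): rep(f"g{lo}",g&(P[:,2]>lo)&(P[:,2]<hi))
Q=P[jr&(P[:,2]>.03)]; print(np.histogram(Q[:,2],12)); 
Q=P[g&(P[:,2]>.02)]; print(np.histogram(Q[:,2],12))
Q=P[(P[:,2]<.015)];print("table z",np.median(Q[:,2]))
```

```text
lid top 310 [0.4185 0.1484 0.1578] [0.386  0.0565 0.7247]
jar should 70 [0.4201 0.1489 0.0584] [0.4245 0.1611 0.0592]
g0.026 938 [ 0.454  -0.1672  0.0327] [ 0.4557 -0.1672  0.0311]
g0.036 1281 [ 0.4544 -0.1666  0.04  ] [ 0.4538 -0.1693  0.0427]
g0.05 111 [ 0.4595 -0.1705  0.057 ] [ 0.4568 -0.1703  0.0552]
g0.06 157 [ 0.4579 -0.1679  0.0631] [ 0.4562 -0.1687  0.0649]
(array([412,   0,   0,   0,   0,   0,   0,   0,   0,   0,   0,  17]), array([0.03095759, 0.14258371, 0.25420982, 0.36583594, 0.47746205,
       0.58908817, 0.70071429, 0.8123404 , 0.92396652, 1.03559263,
       1.14721875, 1.25884487, 1.37047098]))
(array([2522,    0,    0,    0,    0,    0,    0,    0,    0,    0,    0,
         27]), array([0.02002871, 0.13256557, 0.24510242, 0.35763928, 0.47017614,
       0.58271299, 0.69524985, 0.8077867 , 0.92032356, 1.03286041,
       1.14539727, 1.25793413, 1.37047098]))
table z -0.00109162272423724
```

View pics/crop1.png

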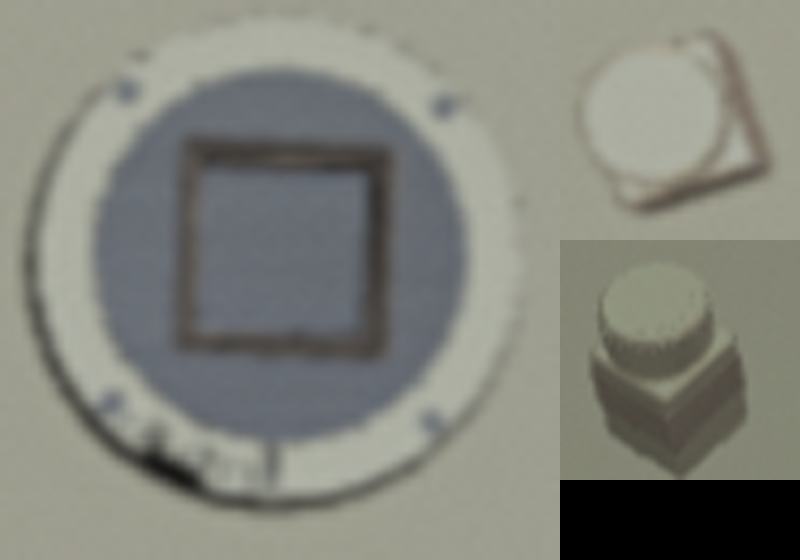

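The crop shows the turntable disc centred near (280,258) with the nest turned about 3° clockwise, the pointer at (270,465) at the bottom, and the jar turned about 19° anticlockwise. Now the fit.

```bash
cat >> h.py <<'E'
def circ(P):
    A=np.c_[2*P[:,:2],np.ones(len(P))]; s=np.linalg.lstsq(A,(P[:,:2]**2).sum(1),rcond=None)[0]
    return s[:2],np.sqrt(s[2]+s[:2]@s[:2])
E
python3 - <<'E'
from h import *
d=imaging.get_image("top"); px=d["pixels"].astype(int)
# turntable: bluish
bl=((px[:,:,2]-px[:,:,0])>2).astype(np.uint8); m=np.zeros_like(bl); m[210:265,312:369]=bl[210:265,312:369]
n,l,st,_=cv2.connectedComponentsWithStats(m); i=1+st[1:,4].argmax(); c=max(cv2.findContours((l==i).astype(np.uint8),0,1)[0],key=cv2.contourArea)[:,0]
h=cv2.convexHull(c)[:,0]; P=deproj(d,h,.039); print("disc",circ(P),st[i])
P=cloud(d); 
# nest wall tops from depth
w=P[(np.hypot(P[:,0]-.455,P[:,1]+.168)<.06)&(P[:,2]>.058)]
r=cv2.minAreaRect((w[:,:2]*1000).astype(np.float32)); print("nest depth rect",r, w.mean(0))
# nest dark mask
g=px.sum(2); dk=np.zeros((480,640),np.uint8); dk[215:252,322:360]=(g[215:252,322:360]<240)
n,l,st,_=cv2.connectedComponentsWithStats(dk); i=1+st[1:,4].argmax(); v,u=np.nonzero(l==i); Q=deproj(d,np.c_[u,v],.062)
print("nest dark",st[i],cv2.minAreaRect((Q[:,:2]*1000).astype(np.float32)))
h=P[(np.hypot(P[:,0]-.455,P[:,1]+.168)<.095)&(P[:,2]>.028)&(P[:,2]<.037)]
hh=h[cv2.convexHull((h[:,:2]*1000).astype(np.float32),returnPoints=False)[:,0]]; print("housing",circ(hh))
# jar
j=P[np.hypot(P[:,0]-.42,P[:,1]-.149)<.05]; t=j[(j[:,2]>.08)&(j[:,2]<.1)]; print("lid z",np.median(t[:,2]),t.mean(0),len(t))
hh=t[cv2.convexHull((t[:,:2]*1000).astype(np.float32),returnPoints=False)[:,0]]; print("lid circ",circ(hh))
b=j[(j[:,2]>.035)&(j[:,2]<.066)]; r=cv2.minAreaRect((j[j[:,2]>.03][:,:2]*1000).astype(np.float32)); print("jar rect",r)
# subpixel lines of side faces: orientation by side-view vertical face normals
s=imaging.get_image("side"); S=cloud(s); S=S[(np.hypot(S[:,0]-.42,S[:,1]-.149)<.05)&(S[:,2]>.008)]
print("side n",len(S),"lidtop",S[S[:,2]>.086].mean(0) if (S[:,2]>.086).any() else '')
hh=S[(S[:,2]>.086)]; print(circ(hh[cv2.convexHull((hh[:,:2]*1000).astype(np.float32),returnPoints=False)[:,0]]))
F=S[S[:,2]<.055]; 
best=[]
for a in range(0,90):
    R=np.array([np.cos(np.radians(a)),np.sin(np.radians(a))]); T=np.array([-R[1],R[0]])
    x=F[:,:2]@R; y=F[:,:2]@T; 
    # visible faces: those near camera
    cost=1e9
    cam=np.array([-.298,.397])-[.42,.149]
    sx=np.sign(cam@R); sy=np.sign(cam@T)
    for cx in np.arange(-.006,.007,.001):
        for cy in np.arange(-.006,.007,.001):
            c0=np.array([.42+cx,.149+cy]); e=np.minimum(abs(sx*(x-c0@R)-.024),abs(sy*(y-c0@T)-.024)); k=np.mean(np.minimum(e,.005))
            if k<cost: cost=k; bc=c0
    best.append((cost,a,bc))
best.sort(key=lambda t:t[0]); print(best[:4])
E
```

```text
disc (array([ 0.45548114, -0.16670764]), np.float64(0.05631919580673519)) [319 213  43  44 800]
nest depth rect ((456.29437255859375, -168.05316162109375), (65.61166381835938, 65.77091979980469), 87.3631820678711) [ 0.45819251 -0.16781032  0.06233779]
nest dark [330 221  23  26 154] ((455.0378723144531, -167.395751953125), (57.163082122802734, 64.7401123046875), 89.52371215820312)
housing (array([ 0.45591392, -0.16746626]), np.float64(0.0746045627476235))
lid z 0.08789164823667406 [0.42389863 0.16173897 0.08761745] 287
lid circ (array([0.42410974, 0.16231467]), np.float64(0.02356858562515505))
jar rect ((424.5175476074219, 161.5828094482422), (48.75527572631836, 48.65507888793945), 18.472942352294922)
side n 1013 lidtop [0.41989969 0.16283867 0.0891997 ]
(array([0.42118019, 0.16273596]), np.float64(0.023961219304538036))
[(np.float64(0.0024793291972891995), 17, array([0.425, 0.154])), (np.float64(0.002489552025912005), 16, array([0.425, 0.154])), (np.float64(0.002492470791905167), 18, array([0.425, 0.154])), (np.float64(0.002516323736049397), 19, array([0.425, 0.154]))]
```

Emit:
jog_arm --plan "0 0 0 2.27 -2.87 0 0;0 0 0 2.27 -2.87 0 0;0 0 0 2.27 -2.87 0 0;0 0 0 2.27 -2.87 0 0;0 0 0 2.27 -2.87 0 0;0 0 0 2.27 -2.87 0 0;0 0 0 2.27 -2.87 0 0;0 0 0 2.27 -2.87 0 0;0 0 0 2.27 -2.87 0 0;0 0 0 2.27 -2.87 0 0" --grip_force 20

```text
time_s: 2.13
position: [0.2967, -0.1793, 0.1985]
tool_rot: [[0.952, 0.305, 0.001], [0.305, -0.952, -0.001], [0.0, 0.001, -1.0]]
ft_force: [1.2, -0.9, 0.3]
grip_width: 0.0853
gripper_force: 0.0
```

Emit:
jog_arm --plan "0 0 0 2.27 -2.87 0 0;0 0 0 2.27 -2.87 0 0;0 0 0 2.27 -2.87 0 0;0 0 0 2.27 -2.87 0 0;0 0 0 2.27 -2.87 0 0;0 0 0 2.27 -2.87 0 0;0 0 0 2.27 -2.87 0 0;0 0 0 2.27 -2.87 0 0;0 0 0 2.27 -2.87 0 0;0 0 0 2.27 -2.87 0 0"

```text
time_s: 2.97
position: [0.4251, 0.1638, 0.1985]
tool_rot: [[0.952, 0.306, 0.001], [0.306, -0.952, -0.0], [0.0, 0.0, -1.0]]
ft_force: [1.3, -1.1, 0.5]
grip_width: 0.0853
gripper_force: 0.0
```

Emit:
jog_arm --plan "0 0 -7 0 0 0 0;0 0 -7 0 0 0 0;0 0 -7 0 0 0 0;0 0 -7 0 0 0 0;0 0 -7 0 0 0 0;0 0 -7 0 0 0 0;0 0 -7 0 0 0 0;0 0 -7 0 0 0 0;0 0 -7 0 0 0 0;0 0 -7 0 0 0 0"

```text
time_s: 3.8
position: [0.4249, 0.1617, 0.1984]
tool_rot: [[0.032, 0.999, 0.0], [0.999, -0.032, 0.0], [0.0, 0.0, -1.0]]
ft_force: [0.2, -0.3, -0.4]
grip_width: 0.0852
gripper_force: 0.0
```

Emit:
jog_arm --plan "0 0 -7 0 0 0 0;0 0 -7 0 0 0 0;0 0 -6.7 0 0 0 0;0 0 0 0 0 0 0;0 0 0 0 0 0 0"

```text
time_s: 4.22
position: [0.4249, 0.1617, 0.1984]
tool_rot: [[-0.314, 0.949, 0.0], [0.949, 0.314, 0.0], [-0.0, 0.0, -1.0]]
ft_force: [-0.9, 0.0, 0.5]
grip_width: 0.0852
gripper_force: 0.0
```

Emit:
jog_arm --plan "0 0 0 0 0 3.3 0;0 0 0 0 0 3.3 0;0 0 0 0 0 3.3 0;0 0 0 0 0 3.3 0;0 0 0 0 0 3.4 0;0 0 0 0 0 0 0;0 0 0 0 0 0 160;0 0 0 0 0 0 160;0 0 0 0 0 0 160;0 0 0 0 0 0 160"

```text
time_s: 5.05
position: [0.4258, 0.1618, 0.0341]
tool_rot: [[-0.317, 0.948, 0.003], [0.948, 0.317, 0.0], [-0.001, 0.003, -1.0]]
ft_force: [-1.5, 0.3, 4.1]
grip_width: 0.0474
gripper_force: 23.0
```

Emit:
jog_arm --plan "0 0 0 0 0 0 160;0 0 0 0 0 0 160;0 0 0 0 0 0 160;0 0 0 0 0 0 160"

```text
time_s: 5.38
position: [0.4256, 0.1618, 0.0337]
tool_rot: [[-0.317, 0.948, 0.003], [0.948, 0.317, 0.0], [-0.001, 0.003, -1.0]]
ft_force: [-2.2, -0.0, 7.6]
grip_width: 0.0471
gripper_force: 23.3
```

Emit:
jog_arm --plan "0 0 0 0 0 0 0;0 0 0 0 0 0 0;0 0 0 0 0 0 0;0 0 0 0 0 0 0;0 0 0 0 0 0 0;0 0 0 0 0 0 0;0 0 7 0 0 0 0;0 0 7 0 0 0 0;0 0 7 0 0 0 0;0 0 7 0 0 0 0"

```text
time_s: 6.22
position: [0.4249, 0.1617, 0.0323]
tool_rot: [[0.171, 0.985, -0.0], [0.985, -0.171, 0.0], [-0.0, -0.0, -1.0]]
ft_force: [0.8, 0.8, -0.1]
grip_width: 0.0853
gripper_force: 0.0
```

Emit:
jog_arm --plan "0 0 7 0 0 0 0;0 0 7 0 0 0 0;0 0 7 0 0 0 0;0 0 7 0 0 0 0;0 0 7 0 0 0 0;0 0 7 0 0 0 0;0 0 7 0 0 0 0;0 0 7 0 0 0 0;0 0 6 0 0 0 0;0 0 0 0 0 0 0"

```text
time_s: 7.05
position: [0.4249, 0.1617, 0.0323]
tool_rot: [[0.949, 0.314, -0.0], [0.314, -0.949, 0.0], [-0.0, -0.0, -1.0]]
ft_force: [-0.1, -0.2, 1.7]
grip_width: 0.0854
gripper_force: 0.0
```

Emit:
jog_arm --plan "0 0 0 0 0 0 160;0 0 0 0 0 0 160;0 0 0 0 0 0 160;0 0 0 0 0 0 160;0 0 0 0 0 0 160;0 0 0 0 0 0 160;0 0 0 0 0 0 160;0 0 0 0 0 0 160" --grip_force 30

```text
time_s: 7.72
position: [0.4249, 0.1618, 0.0324]
tool_rot: [[0.948, 0.318, 0.0], [0.318, -0.948, 0.0], [0.0, -0.0, -1.0]]
ft_force: [-0.7, 1.2, 3.7]
grip_width: 0.0473
gripper_force: 33.1
```

Run:
```python
from h import *
s=env.observe(); print({k:np.round(s[k],4).tolist() for k in("q","position","tool_rot","ft_force","wrist_torque","grip_width")})
```

```text
{'q': [5.8615, 24.6257, 102.919, 0.0052, 52.4459, 77.3371], 'position': [0.4249, 0.1618, 0.0324], 'tool_rot': [[0.9482, 0.3177, 0.0002], [0.3177, -0.9482, 0.0001], [0.0002, -0.0, -1.0]], 'ft_force': [-0.6719, 1.1741, 3.714], 'wrist_torque': [0.0589, 0.0749, 0.0312], 'grip_width': 0.0473}
```

Emit:
jog_arm --plan "0 0 0 0 0 -1 160;0 0 0 0 0 -3 160;0 0 0 0 0 -4 160;0 0 0 0 0 -4 160;0 0 0 0 0 0 160;0 0 0 0 0 0 160"

```text
time_s: 8.22
position: [0.4255, 0.1617, 0.1535]
tool_rot: [[0.948, 0.318, 0.004], [0.318, -0.948, 0.0], [0.004, 0.001, -1.0]]
ft_force: [-0.4, 0.3, -2.0]
grip_width: 0.0469
gripper_force: 32.8
```

```bash
cat > gauge.py <<'E'
from h import *
def gauge(cam,n=12):
    H=[];N=[];A=[];D=[]
    for _ in range(n):
        d=imaging.get_image(cam); P=cloud(d); r=np.hypot(P[:,0]-.4558,P[:,1]+.1675)
        h=P[(r<.095)&(P[:,2]>.027)&(P[:,2]<.037)]; hh=h[cv2.convexHull((h[:,:2]*1000).astype(np.float32),returnPoints=False)[:,0]]; H.append(circ(hh)[0])
        w=P[(r<.06)&(P[:,2]>.059)&(P[:,2]<.068)]; R=cv2.minAreaRect((w[:,:2]*1000).astype(np.float32)); N.append(R[0]); A.append((R[2]+45)%90-45); 
    H=np.array(H)*1000;N=np.array(N);print(cam,"housing",np.median(H,0),H.std(0),"nest",np.median(N,0),N.std(0),"ang",np.median(A),np.std(A),"size",R[1],len(w))
E
python3 -c "
from gauge import *
gauge('top');gauge('side',5)
save('side1.png',imaging.get_image('side'))
s=env.observe();print(s['position'],s['ft_force'],s['wrist_torque'],s['grip_width'])"
```

```text
top housing [ 455.84781153 -167.55988719] [0.10940483 0.06165112] nest [ 456.19400024 -167.95910645] [0.0991483  0.05671563] ang -2.6297569274902344 0.13822403316467582 size (65.38200378417969, 65.85272216796875) 171
side housing [ 452.08654427 -165.90735304] [0.19564852 0.19496851] nest [ 452.33859253 -167.13038635] [0.69516076 0.43603102] ang -2.6237030029296875 0.49575324679712846 size (67.42955780029297, 69.17487335205078) 223
[0.42490104 0.16170967 0.15236015] [-0.61460453 -0.17077239 -1.75334725] [0.01610938 0.02265669 0.01889561] 0.0466967928089082
```

View pics/side1.png

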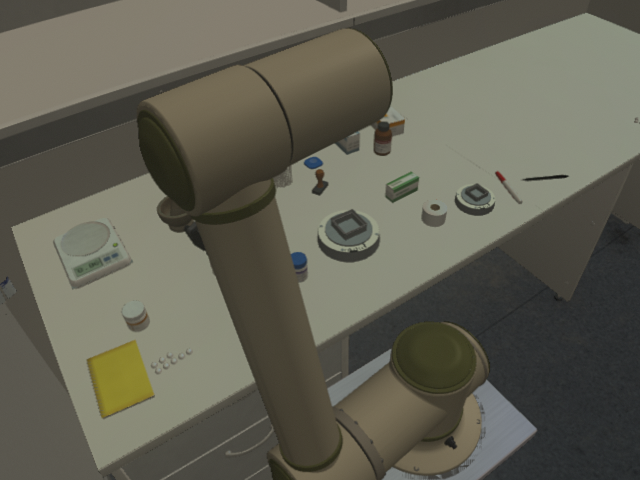

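Side view: the whole gauge is now visible at (349,233) with the nest empty, and the jar is hidden behind the arm. Next: turn to the nest's angle and carry it over.

Emit:
jog_arm --plan "0 0 7 0 0 0 160;0 0 7 0 0 0 160;0 0 7.1 0 0 0 160;0 0 0 0.42 1.5 0 160;0 0 0 0.42 3 0 160;0 0 0 0.42 3.4 0 160;0 0 0 0.42 3.4 0 160;0 0 0 0.42 3.4 0 160;0 0 0 0.42 3.4 0 160;0 0 0 0.42 3.4 0 160"

```text
time_s: 9.95
position: [0.4444, -0.0561, 0.1525]
tool_rot: [[0.999, -0.045, 0.0], [-0.045, -0.999, -0.0], [0.0, 0.0, -1.0]]
ft_force: [0.8, -0.1, -1.9]
grip_width: 0.0472
gripper_force: 32.8
```

Emit:
jog_arm --plan "0 0 0 0.42 3.4 0 160;0 0 0 0.42 3.4 0 160;0 0 0 0.42 3 0 160;0 0 0 0.43 1.47 0 160;0 0 0 0 0 0 160;0 0 0 0 0 0 160;0 0 0 0 0 0 160"

```text
time_s: 10.53
position: [0.4562, -0.1665, 0.1522]
tool_rot: [[0.999, -0.044, -0.0], [-0.044, -0.999, 0.001], [-0.001, -0.001, -1.0]]
ft_force: [-0.7, -0.5, -1.1]
grip_width: 0.047
gripper_force: 32.7
```

```bash
python3 -c "
from h import *
s=env.observe();print(s['position'],s['tool_rot'],s['ft_force'],s['wrist_torque'],s['grip_width'])
d=imaging.get_image('side');q=cv2.resize(d['pixels'][150:270,270:430],(800,600),interpolation=cv2.INTER_CUBIC);cv2.imwrite('pics/s2.png',q[:,:,::-1])"
```

```text
[ 0.4561561  -0.16649896  0.15222918] [[ 9.99012923e-01 -4.44179666e-02 -4.73105204e-04]
 [-4.44176023e-02 -9.99012766e-01  7.54471778e-04]
 [-5.06150241e-04 -7.32712857e-04 -9.99999603e-01]] [-0.69669371 -0.48889683 -1.07986068] [ 0.04222156 -0.02886908  0.0260805 ] 0.04698190501849638
```

View pics/s2.png

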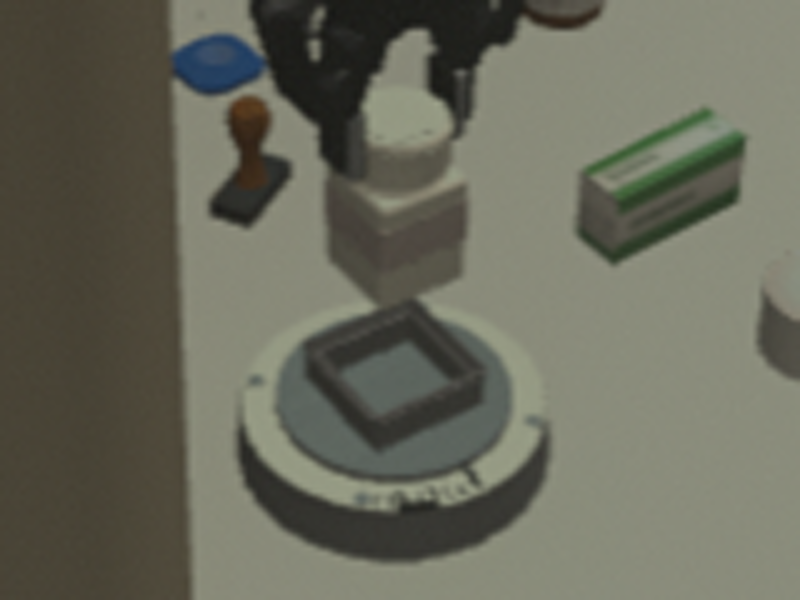

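The zoom shows the held jar above the nest, but the fingertips reach only to the jar's shoulder near (345,175), so it hangs lower than I expected. I'll measure it in the depth data.

Run:
```python
from h import *
for c in("side","top"):
    d=imaging.get_image(c)
    for q in("jar_center","lid_center"):
        print(c,q,[(np.round(x["at"]).tolist(),round(x["confidence"],2)) for x in models.tip_of(c,q)])
    if c=="side":
        for u,v in((350,172),(350,176),(352,179),(340,180),(343,184),(344,195),(347,205),(348,208),(357,190),(341,180),(338,178),(362,197)):
            print((u,v),deproj(d,[(u,v)]).round(4),d["pixels"][v,u])
s=env.observe();print(s['time_s'])
```

```text
side jar_center [([346.0, 192.0], 0.62)]
side lid_center [([349.0, 178.0], 0.77)]
(350, 172) [[ 0.4538 -0.1686  0.2102]] [148 152 130]
(350, 176) [[ 0.441  -0.1592  0.2115]] [148 152 130]
(352, 179) [[ 0.4318 -0.1579  0.2097]] [132 129 111]
(340, 180) [[ 0.4488 -0.1379  0.2052]] [59 58 53]
(343, 184) [[ 0.4446 -0.143   0.1944]] [71 69 59]
(344, 195) [[ 0.4385 -0.1415  0.1677]] [75 71 62]
(347, 205) [[ 0.4284 -0.1426  0.1448]] [89 87 75]
(348, 208) [[ 0.4307 -0.1473  0.1317]] [88 85 72]
(357, 190) [[ 0.4264 -0.1683  0.1773]] [88 86 74]
(341, 180) [[ 0.445  -0.1378  0.2077]] [56 57 52]
(338, 178) [[ 0.4479 -0.1319  0.2141]] [32 32 28]
(362, 197) [[-0.2982  0.3967  0.9339]] [92 88 78]
top jar_center [([342.0, 228.0], 0.48)]
top lid_center [([419.0, 214.0], 0.17)]
10.8833
```

Run:
```python
from h import *
d=imaging.get_image("side")
q=cv2.resize(d["pixels"][158:242,322:392],(500,600),interpolation=cv2.INTER_CUBIC);q=np.clip(q.astype(float)*1.6,0,255).astype(np.uint8)
# overlay predicted jar wireframe at TCP xy, yaw -2.6, underside z .121
T=np.linalg.inv(np.array(d["world_from_camera"]))
def proj(P): return cv2.projectPoints(np.array(P,float),cv2.Rodrigues(T[:3,:3])[0],T[:3,3],K(d),np.array(d["distortion"],float))[0][:,0]
def sq(c,h,z,a):
    a=np.radians(a);R=np.array([[np.cos(a),-np.sin(a)],[np.sin(a),np.cos(a)]]);return [[*(np.array(c)+R@p),z] for p in np.array([[-h,-h],[-h,h],[h,h],[h,-h]])]
o=np.array([-3.5,.7])/1000
def draw(P,col):
    p=(proj(P)-[322,158]+.5)*[500/70,600/84]-.5; cv2.polylines(q,[p.round().astype(int).reshape(-1,1,2)],True,col,1)
c=env.observe()["position"][:2]+o
draw(sq(c,.024,.120,-2.6),(255,0,0));draw(sq(c,.024,.180,-2.6),(255,0,0))
draw(sq(np.array([.4563,-.1677])+o,.0315,.064,-2.6),(0,255,0))
cv2.imwrite("pics/s3.png",q[:,:,::-1])
```

```text
(no output)
```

View pics/s3.png

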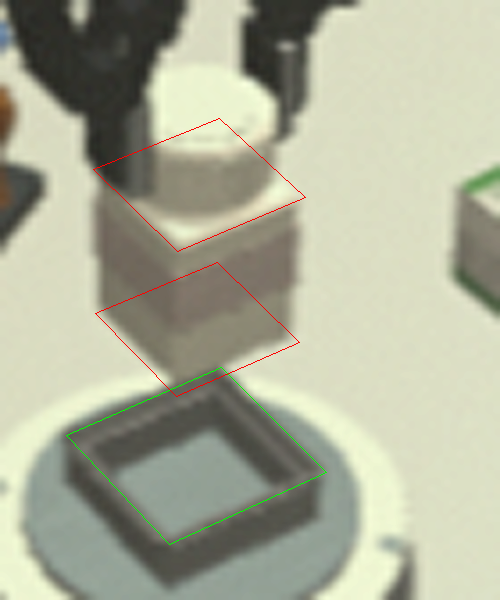

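The overlay fits the nest (green) and the jar's right and front edges. The jar's lower-left edge at about (98,283) is unclear, so I'll check for tilt and yaw from depth.

Run:
```python
from h import *
ds=[imaging.get_image("side") for _ in range(4)]; d=ds[0]; D=np.stack([x["depth"] for x in ds]); D[D==0]=np.nan; d["depth"]=np.nan_to_num(np.nanmedian(D,0))
def plane(poly,n):
    m=np.zeros((480,640),np.uint8); p=(np.array(poly)*[70/500,84/600]+[322,158]).round().astype(int); cv2.fillPoly(m,[p],1)
    P=cloud(d,m>0); c=np.median(P,0); P=P[np.abs(P-c).max(1)<.04]
    for _ in range(3):
        c=P.mean(0); w=np.linalg.svd(P-c)[2][2]; e=(P-c)@w; P=P[abs(e)<max(.002,2*e.std())]
    w*=np.sign(w[2] if abs(w[2])>.6 else -w[0]+w[1]); print(n,len(P),c.round(4),w.round(3),"rms",e.std().round(4))
plane([(155,85),(200,75),(270,100),(250,135),(190,145),(160,130)],"lid top")
plane([(185,265),(290,220),(285,325),(182,370)],"right face")
plane([(110,215),(165,260),(165,350),(110,275)],"left face")
# depth along left column
for r in (270,280,290,300,310,320): 
    u,v=int(322+108*.14),int(round(158+r*.14)); print(r,deproj(d,[(u,v)]).round(3),d["pixels"][v,u])
```

```text
lid top 135 [ 0.4496 -0.1685  0.2096] [-0.009 -0.021  1.   ] rms 0.0007
right face 248 [ 0.4295 -0.166   0.1485] [-0.999  0.035 -0.009] rms 0.0007
left face 106 [ 0.4516 -0.1436  0.1529] [0.034 0.999 0.002] rms 0.0007
270 [[ 0.471 -0.145  0.141]] [74 70 61]
280 [[ 0.471 -0.145  0.138]] [74 73 62]
290 [[ 0.47  -0.145  0.132]] [76 74 62]
300 [[ 0.47  -0.144  0.13 ]] [74 72 61]
310 [[ 0.471 -0.145  0.126]] [79 78 67]
320 [[ 0.583 -0.224  0.001]] [126 126 110]
```

Run:
```python
from h import *
ds=[imaging.get_image("side") for _ in range(6)]; d=ds[0]; D=np.stack([x["depth"] for x in ds]); D[D==0]=np.nan; d["depth"]=np.nan_to_num(np.nanmedian(D,0))
P=cloud(d); a=np.radians(-2.6); R=np.array([[np.cos(a),np.sin(a)],[-np.sin(a),np.cos(a)]])
L=(P[:,:2]-[.4522,-.1668])@R.T; z=P[:,2]
def face(ax,sg,lo,hi,zl,zh,n):
    m=(z>zl)&(z<zh)&(sg*L[:,ax]>lo)&(sg*L[:,ax]<hi)&(abs(L[:,1-ax])<.02); x=L[m]; 
    if m.sum()>5:
        s=np.polyfit(x[:,1-ax],x[:,ax],1); print(n,m.sum(),"median",np.median(x[:,ax]).round(4),"iqr",np.percentile(x[:,ax],[25,75]).round(4),"slope deg",np.degrees(s[0]).round(2))
face(0,-1,.026,.038,.044,.060,"outer -x"); face(1,1,.026,.038,.044,.060,"outer +y")
face(0,1,.018,.031,.044,.055,"inner +x"); face(1,-1,.018,.031,.044,.055,"inner -y")
# jar in the same frame
a=np.radians(-2.0); 
face(0,-1,.018,.030,.125,.172,"jar -x"); face(1,1,.018,.030,.125,.172,"jar +y")
c=P[(z>.058)&(z<.068)&(np.hypot(*L.T)<.05)]; print("wall top z",np.percentile(c[:,2],[50,90]))
h=P[(np.hypot(*L.T)<.09)&(z<.031)&(z>.006)&(np.hypot(*L.T)>.07)]; print("housing side wall circle",circ(h),len(h))
```

```text
outer -x 70 median -0.0303 iqr [-0.031  -0.0298] slope deg -0.11
outer +y 46 median 0.0312 iqr [0.0309 0.0315] slope deg -0.61
inner +x 48 median 0.0266 iqr [0.026 0.027] slope deg 0.83
inner -y 26 median -0.0258 iqr [-0.0263 -0.0252] slope deg -1.05
jar -x 232 median -0.0228 iqr [-0.0232 -0.0223] slope deg -0.72
jar +y 152 median 0.023 iqr [0.0226 0.0234] slope deg 0.55
wall top z [0.06212731 0.06507766]
housing side wall circle (array([ 0.45317979, -0.16704557]), np.float64(0.07624170264337685)) 511
```

Emit:
jog_arm --plan "0 0 0.6 0 -0.05 1 160;0 0 0 0 0 1.5 160;0 0 0 0 0 1.5 160;0 0 0 0 0 1 160;0 0 0 0 0 0 160;0 0 0 0 0 0.3 160;0 0 0 0 0 0.3 160;0 0 0 0 0 0.3 160;0 0 0 0 0 0 160;0 0 0 0 0 0 160"

```text
time_s: 12.27
position: [0.4564, -0.1673, 0.0935]
tool_rot: [[0.998, -0.056, 0.0], [-0.056, -0.998, -0.0], [0.0, 0.0, -1.0]]
ft_force: [-0.5, 0.2, -2.2]
grip_width: 0.0469
gripper_force: 32.7
```

Emit:
jog_arm --plan "0 0 0 0 0 0.2 160;0 0 0 0 0 0.2 160;0 0 0 0 0 0.2 160;0 0 0 0 0 0.2 160;0 0 0 0 0 0 160"

```text
time_s: 12.68
position: [0.4562, -0.1671, 0.0849]
tool_rot: [[0.998, -0.056, -0.001], [-0.056, -0.998, 0.0], [-0.001, -0.0, -1.0]]
ft_force: [-0.1, 0.4, -3.1]
grip_width: 0.047
gripper_force: 32.7
```

Going in freely.

Emit:
jog_arm --plan "0 0 0 0 0 0.2 160;0 0 0 0 0 0.2 160;0 0 0 0 0 0.2 160;0 0 0 0 0 0.2 160;0 0 0 0 0 0 160"

```text
time_s: 13.1
position: [0.4562, -0.1671, 0.0769]
tool_rot: [[0.998, -0.056, -0.001], [-0.056, -0.998, 0.0], [-0.001, -0.0, -1.0]]
ft_force: [0.3, 0.0, -1.9]
grip_width: 0.0465
gripper_force: 32.7
```

Emit:
jog_arm --plan "0 0 0 0 0 0.1 160;0 0 0 0 0 0.1 160;0 0 0 0 0 0 160"

```text
time_s: 13.35
position: [0.4563, -0.1672, 0.0752]
tool_rot: [[0.998, -0.056, -0.0], [-0.056, -0.998, 0.0], [-0.0, -0.0, -1.0]]
ft_force: [-0.1, -0.2, -1.7]
grip_width: 0.0472
gripper_force: 32.7
```

Emit:
jog_arm --plan "0 0 0 0 0 0.1 160;0 0 0 0 0 0 160;0 0 0 0 0 0 160"

```text
time_s: 13.6
position: [0.4564, -0.1673, 0.0743]
tool_rot: [[0.998, -0.056, 0.0], [-0.056, -0.998, -0.0], [0.0, 0.0, -1.0]]
ft_force: [-0.2, 0.2, -1.8]
grip_width: 0.0465
gripper_force: 32.7
```

Emit:
jog_arm --plan "0 0 0 0 0 0.1 160;0 0 0 0 0 0 160;0 0 0 0 0 0 160"

```text
time_s: 13.85
position: [0.4565, -0.1673, 0.0735]
tool_rot: [[0.998, -0.056, 0.0], [-0.056, -0.998, -0.0], [0.0, 0.0, -1.0]]
ft_force: [0.4, 1.3, 1.6]
grip_width: 0.0467
gripper_force: 33.0
```

Emit:
jog_arm --plan "0 0 0 0 0 0 0;0 0 0 0 0 0 0;0 0 0 0 0 0 0;0 0 0 0 0 0 0;0 0 0 0 0 0 0;0 0 0 0 0 0 0;0 0 -7 0 0 0 0;0 0 -7 0 0 0 0;0 0 -7 0 0 0 0;0 0 -7 0 0 0 0"

```text
time_s: 14.68
position: [0.4563, -0.1673, 0.0733]
tool_rot: [[0.905, 0.425, -0.0], [0.425, -0.905, 0.0], [-0.0, -0.0, -1.0]]
ft_force: [0.3, -0.2, -0.2]
grip_width: 0.0853
gripper_force: 0.0
```

Emit:
jog_arm --plan "0 0 -7 0 0 0 0;0 0 -7 0 0 0 0;0 0 -7 0 0 0 0;0 0 -7 0 0 0 0;0 0 -7 0 0 0 0;0 0 -7 0 0 0 0;0 0 -7 0 0 0 0;0 0 -7 0 0 0 0;0 0 -7 0 0 0 0;0 0 0 0 0 0 0"

```text
time_s: 15.52
position: [0.4563, -0.1673, 0.0733]
tool_rot: [[0.034, 0.999, -0.0], [0.999, -0.034, -0.0], [-0.0, -0.0, -1.0]]
ft_force: [0.4, -0.8, -0.2]
grip_width: 0.0854
gripper_force: 0.0
```

Run:
```python
from h import *
d=imaging.get_image("side")
q=cv2.resize(d["pixels"][175:265,310:400],(600,600),interpolation=cv2.INTER_CUBIC);q=np.clip(q.astype(float)*1.6,0,255).astype(np.uint8)
cv2.imwrite("pics/s4.png",q[:,:,::-1])
P=cloud(d);c=np.hypot(P[:,0]-.4535,P[:,1]+.167)
t=P[(c<.018)&(P[:,2]>.11)&(P[:,2]<.14)];print("lid top z",np.median(t[:,2]),np.linalg.svd(t-t.mean(0))[2][2],len(t))
t=P[(c<.035)&(P[:,2]>.09)&(P[:,2]<.104)];print(np.histogram(t[:,2],7))
s=env.observe();print(s['q'],s['position'],s['ft_force'],s['wrist_torque'],s['time_s'])
```

```text
lid top z 0.13061509523452042 [-1.58335566e-02  4.94779845e-04 -9.99874519e-01] 115
(array([13, 15, 19, 12, 29, 21, 21]), array([0.09008758, 0.09204113, 0.09399467, 0.09594822, 0.09790176,
       0.09985531, 0.10180886, 0.1037624 ]))
[-3.41188226e+01  2.34393722e+01  9.53171042e+01 -6.34285110e-04
  6.12459880e+01 -3.17921613e+01] [ 0.45634751 -0.16726314  0.07331644] [-0.37654475 -0.33523714  0.97564681] [ 0.00364845 -0.01033581 -0.00287866] 15.5667
```

View pics/s4.png

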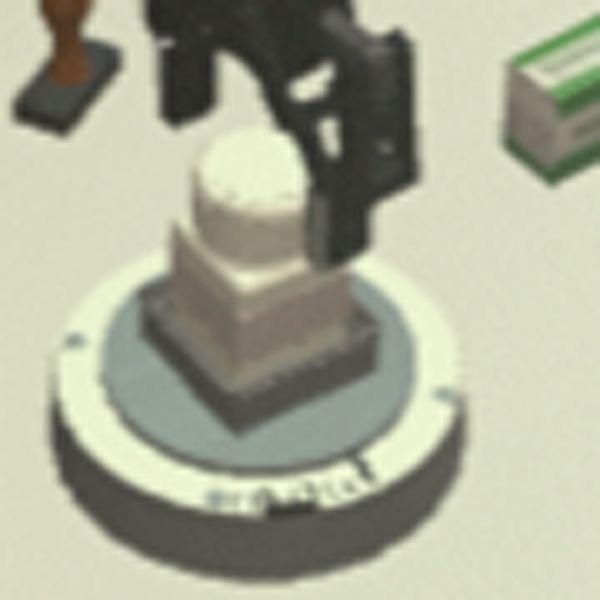

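The picture shows the jar down in the nest, upright, with the pointer at (365,468) at rest and the open fingers beside the lid. I'll work out how low the fingertips reach so that they grip only the lid.

Run:
```python
from h import *
d=imaging.get_image("side")
P=cloud(d); r=np.hypot(P[:,0]-.4535,P[:,1]+.167)
f=P[(P[:,0]<.4535-.036)&(P[:,0]>.39)&(abs(P[:,1]+.167)<.016)&(P[:,2]>.06)]; print("-x finger z",np.percentile(f[:,2],[0,2,5,20]),f[:,0].min(),f[:,0].max(),len(f))
f=P[(P[:,0]>.4535+.036)&(P[:,0]<.52)&(abs(P[:,1]+.167)<.016)&(P[:,2]>.07)]; print("+x finger z",np.percentile(f[:,2],[0,2,5,20]) if len(f) else '')
T=np.linalg.inv(np.array(d["world_from_camera"]))
def proj(P): return cv2.projectPoints(np.array(P,float),cv2.Rodrigues(T[:3,:3])[0],T[:3,3],K(d),np.array(d["distortion"],float))[0][:,0]
for z in(.08,.09,.1,.11,.12): print(z,(proj([[.408,-.167,z]])-[310,175])[0]*600/90)
```

```text
-x finger z [0.11864047 0.12559324 0.13043483 0.1479788 ] 0.3901543066765222 0.41747383809376015 372
+x finger z [0.1208291  0.12242332 0.12562265 0.13627544]
0.08 [335.96851529 344.4578138 ]
0.09 [336.73846281 323.51836701]
0.1 [337.51557724 302.34289644]
0.11 [338.29993922 280.92779704]
0.12 [339.09162996 259.26940048]
```

Emit:
jog_arm --plan "0 0 0 0 0 0.3 0;0 0 0 0 0 0 160;0 0 0 0 0 0 160;0 0 0 0 0 0 160;0 0 0 0 0 0 160;0 0 0 0 0 0 160;0 0 0 0 0 0 160;0 0 0 0 0 0 160;0 0 0 0 0 0 160" --grip_force 50

```text
time_s: 16.37
position: [0.4563, -0.1673, 0.0704]
tool_rot: [[0.038, 0.999, -0.0], [0.999, -0.038, -0.0], [-0.0, -0.0, -1.0]]
ft_force: [-1.7, 0.7, 3.6]
grip_width: 0.0467
gripper_force: 51.0
```

```bash
cat > st.py <<'E'
from h import *
s=env.observe();print({k:np.round(s[k],3).tolist() for k in("time_s","position","ft_force","wrist_torque","grip_width","gripper_force")},"q6",s["q"][5],"yaw",np.degrees(np.arctan2(s["tool_rot"][1][0],s["tool_rot"][0][0])))
E
python3 st.py
```

```text
{'time_s': 16.367, 'position': [0.456, -0.167, 0.07], 'ft_force': [-1.73, 0.725, 3.588], 'wrist_torque': [0.048, 0.252, 0.036], 'grip_width': 0.047, 'gripper_force': 50.98} q6 -31.91899146954482 yaw 87.80217765406944
```

Emit:
jog_arm --plan "0 0 5 0 0 0.006 160;0 0 5 0 0 0.006 160;0 0 5 0 0 0.006 160;0 0 5 0 0 0.006 160;0 0 5 0 0 0.006 160;0 0 5 0 0 0.006 160;0 0 5 0 0 0.006 160;0 0 5 0 0 0.006 160;0 0 5 0 0 0.006 160;0 0 0 0 0 0 160"

```text
time_s: 17.2
position: [0.4563, -0.1672, 0.0699]
tool_rot: [[0.736, 0.677, -0.0], [0.677, -0.736, -0.0], [-0.0, -0.0, -1.0]]
ft_force: [-3.0, 1.4, 4.8]
grip_width: 0.0469
gripper_force: 51.2
```

```bash
python3 st.py
```

```text
{'time_s': 17.2, 'position': [0.456, -0.167, 0.07], 'ft_force': [-2.983, 1.414, 4.811], 'wrist_torque': [0.061, 0.406, 0.01], 'grip_width': 0.047, 'gripper_force': 51.23} q6 13.249851076849028 yaw 42.63966730058734
```

Emit:
jog_arm --plan "0 0 4 0 0 0.005 160;0 0 4 0 0 0.005 160;0 0 0 0 0 0 160"

```text
time_s: 17.45
position: [0.4562, -0.1672, 0.0698]
tool_rot: [[0.821, 0.571, -0.0], [0.571, -0.821, 0.0], [-0.0, -0.0, -1.0]]
ft_force: [-2.9, 1.1, 4.8]
grip_width: 0.0469
gripper_force: 51.2
```

```bash
python3 st.py
python3 - <<'E'
from h import *
d=imaging.get_image("side")
q=cv2.resize(d["pixels"][175:265,310:400],(600,600),interpolation=cv2.INTER_CUBIC);q=np.clip(q.astype(float)*1.6,0,255).astype(np.uint8)
cv2.imwrite("pics/s5.png",q[:,:,::-1])
E
```

```text
{'time_s': 17.45, 'position': [0.456, -0.167, 0.07], 'ft_force': [-2.929, 1.102, 4.812], 'wrist_torque': [0.066, 0.522, 0.043], 'grip_width': 0.047, 'gripper_force': 51.241} q6 21.06612437372691 yaw 34.822187163153096
```

View pics/s5.png

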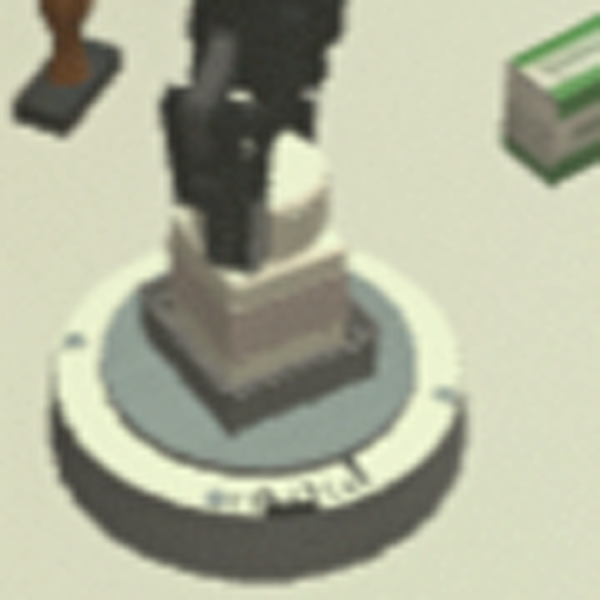

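The pointer has moved a little to (352,465), about 0.05 rad, as expected with the lid running free.

Emit:
jog_arm --plan "0 0 5 0 0 0.005 160;0 0 5 0 0 0.005 160;0 0 0 0 0 0 160"

```text
time_s: 17.75
position: [0.4562, -0.1672, 0.0696]
tool_rot: [[0.908, 0.42, -0.0], [0.42, -0.908, 0.0], [-0.0, -0.0, -1.0]]
ft_force: [-3.5, 0.7, 4.9]
grip_width: 0.0464
gripper_force: 51.3
```

```bash
python3 st.py
```

```text
{'time_s': 17.75, 'position': [0.456, -0.167, 0.07], 'ft_force': [-3.468, 0.683, 4.913], 'wrist_torque': [0.064, 0.522, 0.04], 'grip_width': 0.046, 'gripper_force': 51.258} q6 31.049574153719245 yaw 24.83730988785396
```

Emit:
jog_arm --plan "0 0 5 0 0 0.005 160;0 0 5 0 0 0.005 160;0 0 0 0 0 0 160"

```text
time_s: 18.0
position: [0.456, -0.1672, 0.0695]
tool_rot: [[0.966, 0.257, -0.001], [0.257, -0.966, -0.0], [-0.001, -0.0, -1.0]]
ft_force: [-5.0, 0.5, 5.5]
grip_width: 0.0465
gripper_force: 51.5
```

```bash
python3 st.py
```

```text
{'time_s': 18.0, 'position': [0.456, -0.167, 0.07], 'ft_force': [-4.997, 0.537, 5.519], 'wrist_torque': [0.011, 0.77, 0.167], 'grip_width': 0.047, 'gripper_force': 51.467} q6 40.989652411955625 yaw 14.90349325334283
```

Emit:
jog_arm --plan "0 0 3 0 0 0 160;0 0 3 0 0 0 160;0 0 0 0 0 0 160"

```text
time_s: 18.25
position: [0.4559, -0.1671, 0.0695]
tool_rot: [[0.988, 0.157, -0.001], [0.157, -0.988, 0.0], [-0.001, -0.0, -1.0]]
ft_force: [-5.2, 1.4, 6.3]
grip_width: 0.0464
gripper_force: 51.5
```

```bash
python3 st.py
```

```text
{'time_s': 18.25, 'position': [0.456, -0.167, 0.07], 'ft_force': [-5.225, 1.37, 6.326], 'wrist_torque': [0.09, 0.796, 0.225], 'grip_width': 0.046, 'gripper_force': 51.489} q6 46.88218923705361 yaw 9.014325720236936
```

Emit:
jog_arm --plan "0 0 3 0 0 0 160;0 0 3 0 0 0 160;0 0 0 0 0 0 160;0 0 0 0 0 0 160"

```text
time_s: 18.58
position: [0.4558, -0.1669, 0.0695]
tool_rot: [[0.998, 0.055, -0.001], [0.055, -0.998, 0.0], [-0.001, -0.001, -1.0]]
ft_force: [-4.2, 1.5, 5.2]
grip_width: 0.0466
gripper_force: 51.5
```

```bash
python3 st.py
python3 - <<'E'
from h import *
d=imaging.get_image("side")
q=cv2.resize(d["pixels"][175:265,310:400],(600,600),interpolation=cv2.INTER_CUBIC);q=np.clip(q.astype(float)*1.6,0,255).astype(np.uint8)
cv2.imwrite("pics/s6.png",q[:,:,::-1])
P=cloud(d); L=P[:,:2]-[.4533,-.1671]; z=P[:,2]
# nest yaw from outer wall faces
for a in [0]:
    best=[]
    for y in np.arange(-40,5,.5):
        t=np.radians(y);R=np.array([[np.cos(t),np.sin(t)],[-np.sin(t),np.cos(t)]]);M=L@R.T;m=(z>.044)&(z<.06)&(np.hypot(*L.T)<.046)&(np.abs(M).max(1)>.028)
        best.append((np.mean(np.minimum(abs(np.abs(M[m]).max(1)-.0315),.004)),y))
    print(sorted(best)[:4])
E
```

```text
{'time_s': 18.583, 'position': [0.456, -0.167, 0.07], 'ft_force': [-4.203, 1.54, 5.197], 'wrist_torque': [0.218, 0.805, 0.262], 'grip_width': 0.047, 'gripper_force': 51.529} q6 52.729271090057395 yaw 3.1738865403693652
[(np.float64(0.0015901002826675286), np.float64(-25.5)), (np.float64(0.001600419809579021), np.float64(-26.0)), (np.float64(0.0016076036690302656), np.float64(-25.0)), (np.float64(0.0016140175323496177), np.float64(-24.5))]
```

View pics/s6.png

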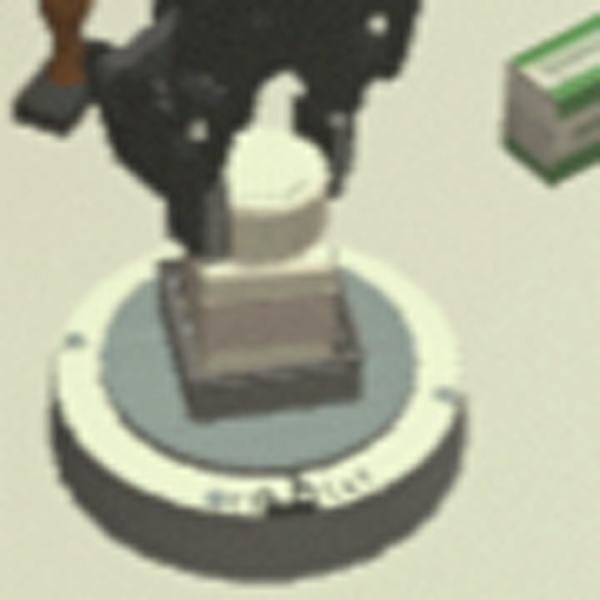

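The nest has turned about 23° (≈0.40 rad) and the pointer at (300,490) sits over the dark band, with the wrist torque agreeing at 0.26 N m. I'll unwind the spring gently before letting go.

Emit:
jog_arm --plan "0 0 -3 0 0 0 160;0 0 -4 0 0 0 160;0 0 -4 0 0 0 160;0 0 -4 0 0 0 160;0 0 0 0 0 0 160;0 0 0 0 0 0 160"

```text
time_s: 19.13
position: [0.456, -0.1668, 0.0696]
tool_rot: [[0.95, 0.312, -0.001], [0.312, -0.95, 0.001], [-0.001, -0.001, -1.0]]
ft_force: [-3.5, 2.2, 6.5]
grip_width: 0.0467
gripper_force: 51.6
```

```bash
python3 st.py
```

```text
{'time_s': 19.133, 'position': [0.456, -0.167, 0.07], 'ft_force': [-3.461, 2.2, 6.53], 'wrist_torque': [0.331, 0.726, 0.122], 'grip_width': 0.047, 'gripper_force': 51.578} q6 37.71492720377135 yaw 18.177384345320114
```

Emit:
jog_arm --plan "0 0 -3 0 0 0 160;0 0 -2.5 0 0 0 160;0 0 0 0 0 0 160;0 0 0 0 0 0 0;0 0 0 0 0 0 0;0 0 0 0 0 0 0;0 0 0 0 0 0 0;0 0 0 0 0 0 0;0 0 0 0 0 0 0;0 0 0 0 0 0 0"

```text
time_s: 19.97
position: [0.4564, -0.1673, 0.0695]
tool_rot: [[0.918, 0.396, 0.0], [0.396, -0.918, -0.0], [0.0, 0.0, -1.0]]
ft_force: [0.9, 0.7, -0.1]
grip_width: 0.0854
gripper_force: 0.0
```

Emit:
jog_arm --plan "0 0 0 0 0 -1 0;0 0 0 0 0 -2 0;0 0 0 0 0 -4 0;0 0 0 0 0 -4 0;0 0 0 0 0 -4 0;0 0 0 -3 0 0 0;0 0 0 -4 0 0 0;0 0 0 0 0 0 0"

```text
time_s: 20.63
position: [0.3884, -0.1962, 0.22]
tool_rot: [[0.919, 0.393, -0.001], [0.393, -0.919, -0.001], [-0.001, 0.001, -1.0]]
ft_force: [1.3, 0.5, 0.7]
grip_width: 0.0853
gripper_force: 0.0
```

```bash
python3 st.py
python3 - <<'E'
from h import *
d=imaging.get_image("side")
q=cv2.resize(d["pixels"][150:270,290:410],(600,600),interpolation=cv2.INTER_CUBIC);q=np.clip(q.astype(float)*1.6,0,255).astype(np.uint8)
cv2.imwrite("pics/s7.png",q[:,:,::-1])
P=cloud(d);c=np.hypot(P[:,0]-.4535,P[:,1]+.167)
t=P[(c<.018)&(P[:,2]>.11)&(P[:,2]<.14)];print("lid top z",np.median(t[:,2]),np.linalg.svd(t-t.mean(0))[2][2],len(t))
E
```

```text
{'time_s': 20.633, 'position': [0.388, -0.196, 0.22], 'ft_force': [1.348, 0.452, 0.718], 'wrist_torque': [-0.046, 0.01, -0.023], 'grip_width': 0.085, 'gripper_force': 0.0} q6 24.437463633920654 yaw 23.167220668376448
lid top z 0.13035151008600648 [-0.00190133 -0.00664424  0.99997612] 122
```

View pics/s7.png

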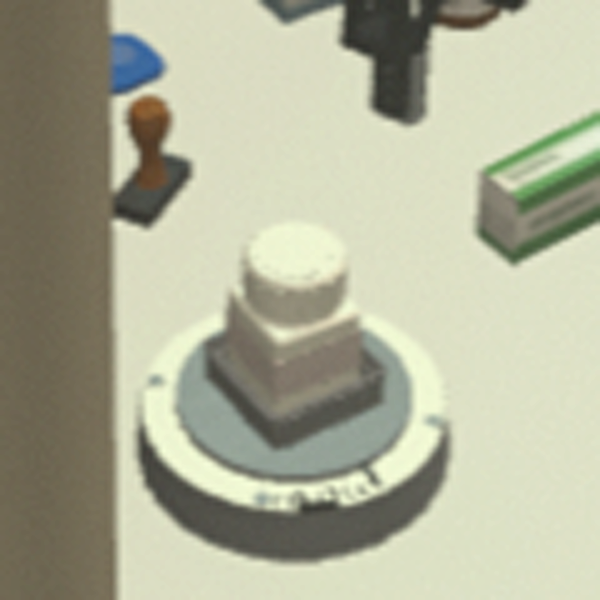

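The jar stands upright in the nest, the pointer is back at rest at (372,480), and the hand is clear of it. Handing in.

```bash
python3 -c "
from h import *
print(job.close_job())"
```

```text
the job is handed in; nothing more can be done
None
```

The job is handed in: the jar stands upright in the nest with its lid tight, the pointer reached about 0.33–0.40 rad (inside the 0.30–0.55 band), and the hand is off it, at 20.6 s on the robot's clock.

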